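# Fetch the flea comb from behind the bottle caddy

## Robot

A 6-joint arm with a two-finger parallel gripper is mounted at the origin on the work surface. World frame = base frame: x ahead of the robot, y to its left, z up, the work surface at z = 0. Lengths are in m, angles in degrees, forces in N, time in s.
With the tool pointing down it reaches from about 0.25 to 0.725 m from the base axis. Payload 9.7 kg.
Tool frame: the origin (TCP) lies on the centre line of the jaws, within the pads' length; the fingertips stand tip_reach ahead of it and the grasp point (between the pads) lies 2 mm behind it (tip_reach is the distance from the TCP to the fingertips, in m); z points along the fingers, y is the direction in which the jaws open and shut (so a half turn about z gives the same grasp; the last joint's range is limited). The gripper opens to 85 mm and grips with 20 to 120 N. Pads are 22 mm wide; open, the fingers measure 114 mm over their backs; the gripper's body (76 mm by 85 mm) begins 54 mm behind the grasp point. The pads swing forward as they close: fully open they stand 13 mm farther back than shut.
Start: joints at [63.77, 4.979, 10.078, 95.1, 0, 90], TCP at [0.243, 0.493, 0.248] pointing down, gripper open.
Joint ranges: [-179.16, 179.16], [-48.56, 103.87], [-65.8, 70.77], [-126.05, 130.52], [-82.76, 87.17], [-180, 180]. Speed limits (degrees/s): [127.2, 127.2, 147.25, 180, 180, 180].

## Interface

Orientations are given as [roll, pitch, yaw] about the fixed x, y, z axes, in that order (R = Rz(yaw) Ry(pitch) Rx(roll)).
In Python, from workcell import get_obs, camera, calibration, job_done, tip_reach gives the robot as it stands.
- The arm moves only by the tool apply_moves, never from a script. Its argument "rows" is a list of rows, each a list of 7 numbers: the shift along the world's x, y, z in mm, then the turn, a rotation vector about the world's x, y, z in degrees, then the closure, from 0 (fully open) to 1 (shut). A call has 1 to 20 rows; each row shifts and turns the commanded pose from where the row before left it; what a row does not reach is not made up. A row lasts 1/8 s, in which the tool goes at most 62.5 mm and 10.7 degrees, less where a joint would pass 70% of its speed; a pose out of reach is approached as far as the arm can. A call with a gripper value outside its range is refused whole. The fingers move at their own pace and stop on an object; "grip_force" is the grip in N (left out, the last holds). Time passes only in rows, so rows that do not move let the fingers close. It gives the time, the measured TCP pose, the force and the opening at its end, in the units of the state.
- get_obs(): the state, without advancing time (a new reading comes with each control period).
- camera(name): name is "scene" or "top" or "wrist"; returns the picture (420x560x3 uint8, red, green, blue); there is no depth.
- calibration(name): a dict with "intrinsics" (3x3 intrinsics, pixels), "T" (4x4, takes a point from camera to world coordinates); the wrist camera has in their place "mount" (4x4, takes a point from camera to tool coordinates, whose origin is the TCP and whose axes are the flange's). Camera axes: x right, y down, z forward; pixel columns grow to the right and rows downward; lengths in m; the calibration is good to about 2 mm. A picture is of the moment at which its call begins: read the wrist's pose just before it. calibration takes no time and is no camera call.
- job_done(): hands the job in, once; it reports no verdict.
The state is a dict: "time": time; "q": joint angles; "qd": joint speeds; "joint_efforts": joint torques, N m; "ee_pos": TCP position; "tcp_rot": TCP orientation; "wrist_force": force on the tool from outside, world axes, zero at the start; "torque": the same for the moment, N m; "opening": finger opening in m.
Only numpy, scipy, OpenCV 4.12 (cv2) and the standard library are available. Lean on these libraries where they do the work, as an engineer would, in place of code of your own. Each camera call takes 0.05 s, during which the arm holds its last target.

## Task

Lay the flea comb out ready in the bamboo tray. It sits in the spring clip at the table's edge, behind the tin, the bottle and the jar in the three-compartment caddy, so first stand all three aside on the rubber mat, then draw the comb out of the clip and lay it flat and lengthwise in the tray beside the yellow brush, and only then put the tin, the bottle and the jar back upright, each into the compartment it came from. Set things down rather than dropping them, tip none over, and leave the brush and the white bowl where they are.

Things in the scene. Friction and masses are not known exactly. Their poses are not given: they have to be found in the camera images.
- comb: Steel flea comb, 196 mm long along its x axis, 75 g. Origin on the axis, mid-neck, near the centre of mass, 6.5 mm above the underside. x -105 to -25 mm: square grip, 13 x 13 mm, take it at -50; -25 to 25: round neck, 13 mm; 25 to 91: head, teeth reach 26 mm to -y. At the start it is in the clip, x axis along world +y, axis 42 mm above the table, teeth away from the robot.
- clip: Spring clip on a bracket clamped to the far table edge, fixed. Origin on the table right under the comb's axis. Its 22 mm wide leaves hold the comb's neck from above and below; the mouth opens towards the robot (-x): draw the comb out level in -x (about 5 N, free after 20 mm; lift after 35). Top 65 mm above the table; bracket behind it 36 mm wide.
- caddy: Low bamboo caddy, 90 x 260 (y) mm, fixed, in front of the comb, whose axis runs 66 mm behind its centre line. Origin: middle of the underside. Three compartments, 80 x 80 mm inside, centres at y = -85, 0, +85 mm; floor 5 mm above the table, walls 5 mm thick, top 14 mm above the table. Tin, bottle and jar stand one in each, in any order.
- tin: Lidded round metal tin with flat lid (firmly on), 62 mm diameter, 63 at the lid (from 86 mm up), 103 mm high, 0.14 to 0.28 kg. Origin: middle of the underside, z up. Grip across it about 82 mm above its base, so that the fingers pass over the comb and clip behind.
- bottle: Round amber glass bottle, 60 mm diameter, straight sides up to 95 mm, shoulder and black cap, 130 mm high, 0.17 to 0.34 kg. Origin: middle of the underside, z up. Grip across it about 82 mm above its base. Breakable.
- jar: Round white porcelain jar, lid and ball knob all one piece, 62 mm diameter, 64 at the lid (from 90 mm up), 118 mm high, 0.2 to 0.4 kg. Origin: middle of the underside, z up. Grip across it about 82 mm above its base. Breakable.
- mat: Dark rubber mat, 280 (x) x 130 (y) mm, 4 mm thick, fixed, at one side of the table: the side area, with room for three things in a row along x, for instance at x = -88, 0, 88 mm. Origin: middle of the underside.
- tray: Shallow bamboo tray, 252 (x) x 212 (y) mm, lip 18 mm high and 6 mm thick, floor 6 mm above the table, fixed, at the other side. Origin: middle of the underside. The brush lies in its +y half; the comb goes into the free -y half, its length along the tray's x axis, either way round, its axis for instance at y = -45 mm.
- brush: Yellow plastic brush, 183 mm long along its x axis, 58 mm wide, 30 mm high, lying bristles down in the +y half of the tray. Origin at its underside near the middle. Leave it where it is.
- bowl: Empty white porcelain bowl, 120 mm diameter, 50 mm high, on the marble in front of the caddy. Origin: middle of the underside. Leave it where it is.

How it is judged (in metres and radians):
On the way, in this order (a step that is already met when the one before it is completed fails the run):
1. the tin, the bottle and the jar all stand upright on the rubber mat while the comb is still in its clip (x of tin in the frame of mat between -0.135 and 0.135 m and y of tin in the frame of mat between -0.06 and 0.06 m and z of tin in the frame of mat between -0.002 and 0.01 m and angle between each of tin, bottle, jar's own z axis and vertical below 0.1 rad and x of bottle in the frame of mat between -0.135 and 0.135 m and y of bottle in the frame of mat between -0.06 and 0.06 m and z of bottle in the frame of mat between -0.002 and 0.01 m and x of jar in the frame of mat between -0.135 and 0.135 m and y of jar in the frame of mat between -0.06 and 0.06 m and z of jar in the frame of mat between -0.002 and 0.01 m and distance of comb from where it was at the start of the episode below 0.015 m), for 0.2 s.
2. the comb lies let go in the tray beside the brush while all three still stand on the mat (x of tin in the frame of mat between -0.135 and 0.135 m and y of tin in the frame of mat between -0.06 and 0.06 m and z of tin in the frame of mat between -0.002 and 0.01 m and angle between each of tin, bottle, jar's own z axis and vertical below 0.1 rad and x of bottle in the frame of mat between -0.135 and 0.135 m and y of bottle in the frame of mat between -0.06 and 0.06 m and z of bottle in the frame of mat between -0.002 and 0.01 m and x of jar in the frame of mat between -0.135 and 0.135 m and y of jar in the frame of mat between -0.06 and 0.06 m and z of jar in the frame of mat between -0.002 and 0.01 m and x of comb in the frame of tray between -0.05 and 0.05 m and y of comb in the frame of tray between -0.098 and 0.02 m and z of comb in the frame of tray between 0.005 and 0.018 m and angle between the x axis of comb and the x axis of tray, either way round below 0.35 rad and angle between comb's own z axis and vertical below 0.2 rad and contact force between the fingers and comb below 0.1 N), for 0.2 s.
At the end, for the whole second after the job is handed in: The comb lies at rest, flat and lengthwise (within 20 degrees) in the tray in the half beside the brush; the tin, the bottle and the jar stand upright and at rest, each in the caddy compartment it came from (within 20 mm of where it first stood) (x of comb in the frame of tray between -0.05 and 0.05 m and y of comb in the frame of tray between -0.098 and 0.02 m and z of comb in the frame of tray between 0.005 and 0.018 m and angle between the x axis of comb and the x axis of tray, either way round below 0.35 rad and angle between comb's own z axis and vertical below 0.2 rad and linear speed of each of comb, tin, bottle, jar below 0.02 m/s and distance of each of tin, bottle, jar from where it was at the start of the episode below 0.02 m and angle between each of tin, bottle, jar's own z axis and vertical below 0.08 rad); the robot touches nothing.
It fails at once if the tin, the bottle or the jar is tipped over (angle between any of tin, bottle, jar's own z axis and vertical above 0.7 rad).
It fails at once if the tin, the bottle, the jar or the comb is let go in the air (the base more than 25 mm up; the comb more than 45 mm) ((height (world z) of tin above 0.032 m and contact force between anything else and tin below 0.01 N) or (height (world z) of bottle above 0.032 m and contact force between anything else and bottle below 0.01 N) or (height (world z) of jar above 0.032 m and contact force between anything else and jar below 0.01 N) or (height (world z) of comb above 0.06 m and contact force between anything else and comb below 0.01 N)).
It fails at once if the brush or the bowl is disturbed (shifted more than 20 mm) (distance of any of brush, bowl from where it was at the start of the episode above 0.02 m).
It also fails if it takes over 149 s, if anything falls off the work surface, if the arm or the gripper's body presses on something with over 40 N, if the wrist force passes 120 N, or if a joint passes its speed limit or range.

## Working session

There is one attempt and no reset: what is moved stays moved. The work goes in short steps, Python scripts to look and compute and a tool call to move; the robot and the scene stay as the last step left them, time stands still between calls to the robot, and variables do not carry over. Pictures are saved under pics/ and viewed, and the job is handed in when it is done.

Besides the shell and the picture viewer there is one more tool, called after "Emit:" in YAML: its name, and indented under it one key for each argument. apply_moves: Moves the arm, as the interface text tells. Its arguments: {"type":"object","properties":{"rows":{"type":"array","items":{"type":"array","items":{"type":"number"}}},"grip_force":{"type":"number"}},"required":["rows"]}

```bash
mkdir -p pics; ls
python3 - <<'E'
from workcell import *
import cv2,numpy as np
np.set_printoptions(precision=4,suppress=True)
o=get_obs();print({k:np.array(v).round(4).tolist() for k,v in o.items()})
print(tip_reach)
for n in("scene","top","wrist"):
    c=calibration(n);print(n,{k:np.array(v) for k,v in c.items()})
for n in("scene","top"):
    cv2.imwrite(f"pics/{n}0.png",cv2.cvtColor(camera(n),cv2.COLOR_RGB2BGR))
E
```

```text
pics
{'time': 0.0, 'q': [63.7698, 5.0092, 10.0349, 95.0985, 0.0, 89.9992], 'qd': [-0.0082, 0.141, 0.0215, 0.0891, 0.0733, 0.0704], 'joint_efforts': [-0.0014, -52.0395, 46.4798, 0.0166, -0.0001, 0.0], 'ee_pos': [0.243, 0.4932, 0.2476], 'tcp_rot': [-179.9272, -0.0, 153.7707], 'wrist_force': [0.0322, 0.3792, 0.217], 'torque': [-0.0231, 0.0378, -0.0307], 'opening': 0.0855}
0.017
scene {'intrinsics': array([[402.3604,   0.    , 283.1044],
       [  0.    , 402.3604, 206.7706],
       [  0.    ,   0.    ,   1.    ]]), 'T': array([[ 0.3677,  0.4885, -0.7913,  1.4166],
       [ 0.9299, -0.1899,  0.3149, -0.3128],
       [ 0.0036, -0.8517, -0.5241,  0.652 ],
       [ 0.    ,  0.    ,  0.    ,  1.    ]])}
top {'intrinsics': array([[542.522 ,   0.    , 280.5631],
       [  0.    , 542.522 , 208.2333],
       [  0.    ,   0.    ,   1.    ]]), 'T': array([[ 0.0114, -0.9868,  0.1613,  0.3305],
       [-0.9999, -0.0107,  0.0053,  0.0024],
       [-0.0035, -0.1613, -0.9869,  1.4854],
       [ 0.    ,  0.    ,  0.    ,  1.    ]])}
wrist {'intrinsics': array([[348.5396,   0.    , 280.5019],
       [  0.    , 348.5396, 210.0887],
       [  0.    ,   0.    ,   1.    ]]), 'mount': array([[ 0.0006, -0.9642, -0.2652,  0.0671],
       [ 1.    ,  0.0008, -0.0005, -0.    ],
       [ 0.0007, -0.2652,  0.9642, -0.1261],
       [ 0.    ,  0.    ,  0.    ,  1.    ]])}
```

View pics/scene0.png

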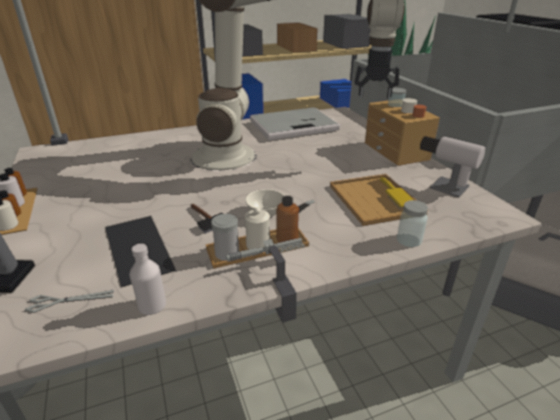

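View pics/top0.png

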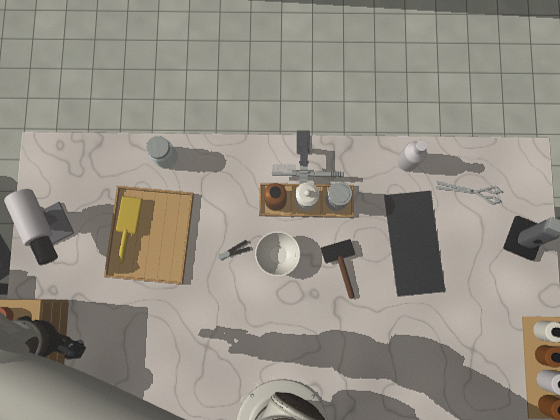

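```bash
cat > h.py <<'E'
from workcell import *
import cv2,numpy as np
np.set_printoptions(precision=4,suppress=True)
def ray(n,uv):
    c=calibration(n);K=np.array(c["intrinsics"]);T=np.array(c["T"])
    uv=np.atleast_2d(np.asarray(uv,float))
    d=np.c_[uv,np.ones(len(uv))]@np.linalg.inv(K).T@T[:3,:3].T
    return T[:3,3],d
def plane(n,uv,z):
    o,d=ray(n,uv);return o+d*((z-o[2])/d[:,2])[:,None]
def proj(n,P):
    c=calibration(n);K=np.array(c["intrinsics"]);T=np.array(c["T"])
    p=(np.atleast_2d(P)-T[:3,3])@T[:3,:3]@K.T
    return p[:,:2]/p[:,2:]
def save(n,name,crop=None,s=1):
    im=cv2.cvtColor(camera(n),cv2.COLOR_RGB2BGR)
    cv2.imwrite(f"pics/raw_{name}.png",im)
    if crop: u0,v0,u1,v1=crop; im=im[v0:v1,u0:u1]
    cv2.imwrite(f"pics/{name}.png",cv2.resize(im,None,fx=s,fy=s,interpolation=cv2.INTER_CUBIC))
E
python3 - <<'E'
from h import *
im=cv2.imread("pics/top0.png");sc=cv2.imread("pics/scene0.png")
hsv=cv2.cvtColor(im,cv2.COLOR_BGR2HSV)
def big(mask,roi):
    m=np.zeros_like(mask);u0,v0,u1,v1=roi;m[v0:v1,u0:u1]=mask[v0:v1,u0:u1]
    cs,_=cv2.findContours(m,cv2.RETR_EXTERNAL,cv2.CHAIN_APPROX_NONE)
    return max(cs,key=cv2.contourArea)
def rect(c,z):
    P=plane("top",c[:,0,:],z)[:,:2].astype(np.float32)*1000
    return cv2.minAreaRect(P)
mat=big(((hsv[...,2]<75)*255).astype(np.uint8),(375,185,455,305)); print("mat",rect(mat,.004),cv2.contourArea(mat))
wood=cv2.inRange(hsv,(8,70,60),(32,255,255))
tr=big(wood,(95,180,200,290));print("tray",rect(tr,.018))
ca=big(wood,(250,175,365,225));print("caddy",rect(ca,.014), cv2.boundingRect(ca))
for nm,roi in(("cadd",(250,125,370,225)),):
    pass
c=im[120:230,240:375];cv2.imwrite("pics/a.png",cv2.resize(c,None,fx=5.8,fy=5.4,interpolation=cv2.INTER_CUBIC))
c=sc[180:275,190:325];cv2.imwrite("pics/b.png",cv2.resize(c,None,fx=5.8,fy=5.8,interpolation=cv2.INTER_CUBIC))
E
```

```text
mat ((481.9747314453125, -355.009765625), (277.04595947265625, 129.90623474121094), 6.265554904937744) 4600.0
tray ((495.4981689453125, 367.7403564453125), (214.7996826171875, 251.43759155273438), 85.32836151123047)
caddy ((595.70068359375, -59.00787353515625), (259.6466979980469, 90.43995666503906), 89.50956726074219) (259, 183, 95, 34)
```

View pics/a.png

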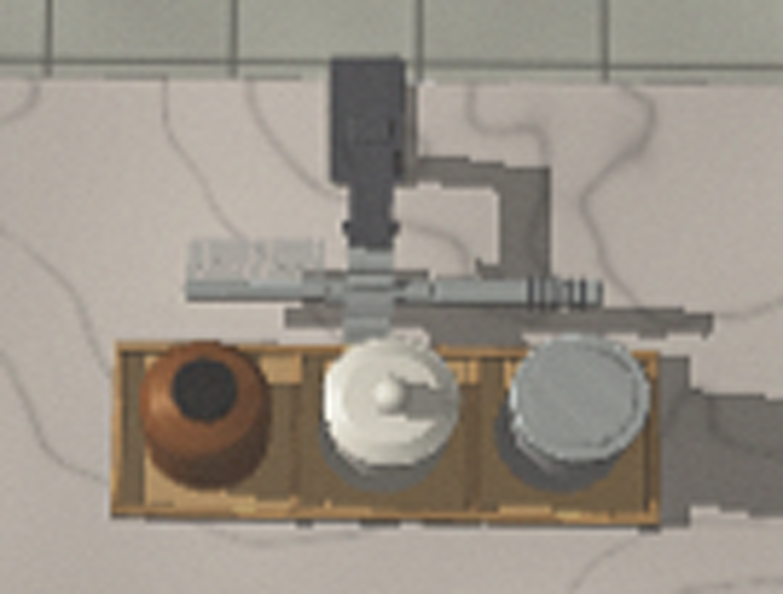

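View pics/b.png

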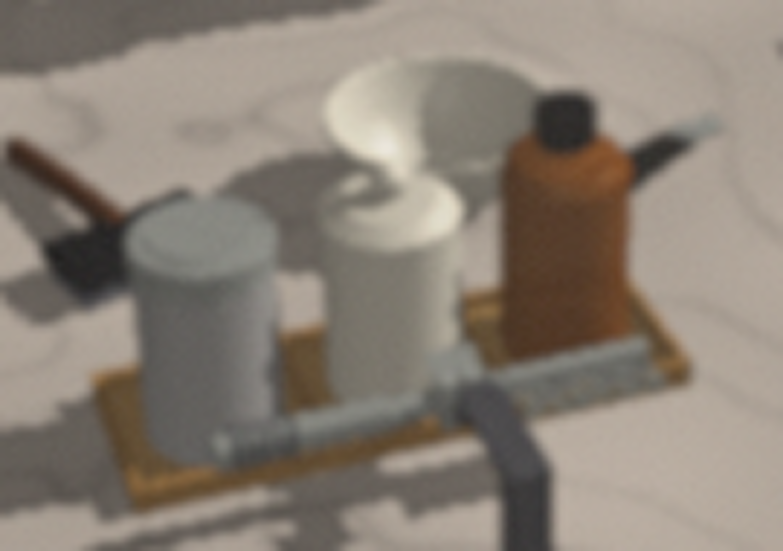

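Run:
```python
from h import *
t=lambda u,v:(240+u/5.8,120+v/5.4)
s=lambda u,v:(190+u/5.8,180+v/5.8)
def tri(a,b):
    o1,d1=ray("top",a);o2,d2=ray("scene",b);d1=d1[0];d2=d2[0]
    k=np.linalg.lstsq(np.c_[d1,-d2],o2-o1,rcond=None)[0]
    p,q=o1+k[0]*d1,o2+k[1]*d2
    return (p+q)/2,np.linalg.norm(p-q)
print("bottle cap",plane("top",t(205,390),.135),tri(t(205,390),s(567,105)))
print("jar knob",plane("top",t(390,390),.118),tri(t(390,390),s(396,160)))
print("tin lid",plane("top",t(579,398),.108),tri(t(579,398),s(203,228)))
for nm,p in(("comb head end",(186,292)),("comb grip end",(603,292)),("clip L",(347,290)),("clip R",(393,290)),("cliptop",(370,262))):
    print(nm,plane("top",t(*p),.042),plane("top",t(*p),.065))
print("bowl",plane("top",(277,255),.05), "spray base",plane("top",(410,163),0),plane("top",(418,146),.18))
```

```text
bottle cap [[0.5921 0.0234 0.135 ]] (array([0.5937, 0.0253, 0.1305]), np.float64(0.0039279636731738505))
jar knob [[ 0.5963 -0.0582  0.118 ]] (array([ 0.5963, -0.0558,  0.1217]), np.float64(0.004655939193103299))
tin lid [[ 0.5952 -0.1428  0.108 ]] (array([ 0.5958, -0.1414,  0.1068]), np.float64(0.003037536044326745))
comb head end [[0.6604 0.0344 0.042 ]] [[0.6551 0.0339 0.065 ]]
comb grip end [[ 0.6624 -0.1613  0.042 ]] [[ 0.6572 -0.1587  0.065 ]]
clip L [[ 0.6622 -0.0412  0.042 ]] [[ 0.6569 -0.0405  0.065 ]]
clip R [[ 0.6624 -0.0628  0.042 ]] [[ 0.6571 -0.0617  0.065 ]]
cliptop [[ 0.6768 -0.0519  0.042 ]] [[ 0.6713 -0.051   0.065 ]]
bowl [[0.4397 0.0181 0.05  ]] spray base [[ 0.7059 -0.3518  0.    ]] [[ 0.704  -0.3299  0.18  ]]
```

Emit:
apply_moves:
  rows:
    - [25.2, -45.4, -2, 0, 0, -4.56, 0]
    - [25.2, -45.4, -2, 0, 0, -4.56, 0]
    - [25.2, -45.4, -2, 0, 0, -4.56, 0]
    - [25.2, -45.4, -2, 0, 0, -4.56, 0]
    - [25.2, -45.4, -2, 0, 0, -4.56, 0]
    - [25.2, -45.4, -2, 0, 0, -4.56, 0]
    - [25.2, -45.4, -2, 0, 0, -4.56, 0]
    - [25.2, -45.4, -2, 0, 0, -4.56, 0]
    - [25.2, -45.4, -2, 0, 0, -4.56, 0]
    - [25.2, -45.4, -2, 0, 0, -4.56, 0]
    - [25.2, -45.4, -2, 0, 0, -4.56, 0]
    - [25.2, -45.4, -2, 0, 0, -4.56, 0]
    - [25.2, -45.4, -2, 0, 0, -4.56, 0]
    - [25.2, -45.4, -2, 0, 0, -4.56, 0]
    - [0, 0, 0, 0, 0, 0, 0]
    - [0, 0, 0, 0, 0, 0, 0]

```text
time: 2.1
ee_pos: [0.5956, -0.1421, 0.2198]
tcp_rot: [-179.9, -0.0, 89.9]
wrist_force: [-0.1, 0.0, -0.1]
opening: 0.0852
```

Run:
```python
from h import *
o=get_obs();print(o["time"],o["q"],o["ee_pos"],o["tcp_rot"],o["wrist_force"])
save("wrist","w1")
```

```text
2.1 [-13.4249  13.2979  16.3004  93.0725   0.0113  76.6391] [ 0.5956 -0.1421  0.2198] [-179.9345   -0.0271   89.936 ] [-0.0702  0.0162 -0.0942]
```

View pics/w1.png

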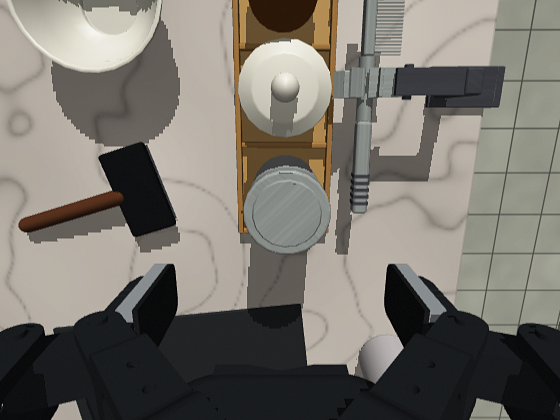

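```bash
cat >> h.py <<'E'
from scipy.spatial.transform import Rotation as Ro
def wray(uv,o=None):
    o=o or get_obs();c=calibration("wrist");K=np.array(c["intrinsics"]);M=np.array(c["mount"])
    T=np.eye(4);T[:3,:3]=Ro.from_euler("xyz",o["tcp_rot"],degrees=True).as_matrix();T[:3,3]=o["ee_pos"];T=T@M
    uv=np.atleast_2d(np.asarray(uv,float))
    return T[:3,3],np.c_[uv,np.ones(len(uv))]@np.linalg.inv(K).T@T[:3,:3].T
def wplane(uv,z,o=None):
    p,d=wray(uv,o);return p+d*((z-p[2])/d[:,2])[:,None]
E
python3 - <<'E'
from h import *
print("tin",wplane((287.5,210),.108)); print("tin L/R",wplane([(245,212),(331,212)],.106))
print("jar knob",wplane((285,87),.118),wplane([(238,87),(331,87)],.095))
print("comb",wplane([(361,150),(360,210),(366,30)],.042),"clip",wplane((355,82),.065), wplane([(336,70),(336,96)],.06))
print("mat corner",wplane([(301,304),(306,368)],.004),"spray",wplane((372,350),.0))
E
```

```text
tin [[ 0.6004 -0.1401  0.108 ]]
tin L/R [[ 0.57   -0.1422  0.106 ]
 [ 0.6316 -0.1421  0.106 ]]
jar knob [[ 0.5982 -0.0584  0.118 ]] [[ 0.5664 -0.0567  0.095 ]
 [ 0.6298 -0.0567  0.095 ]]
comb [[ 0.665  -0.1044  0.042 ]
 [ 0.6674 -0.1582  0.042 ]
 [ 0.6631 -0.0102  0.042 ]] clip [[ 0.652 -0.051  0.065]] [[ 0.6379 -0.0419  0.06  ]
 [ 0.6387 -0.0609  0.06  ]]
mat corner [[ 0.618  -0.276   0.004 ]
 [ 0.6251 -0.3594  0.004 ]] spray [[ 0.7014 -0.338   0.    ]]
```

Emit:
apply_moves:
  rows:
    - [2.4, 1, -20, 0, 0, 0, 0]
    - [0, 0, -30, 0, 0, 0, 0]
    - [0, 0, -30, 0, 0, 0, 0]
    - [0, 0, -30, 0, 0, 0, 0]
    - [0, 0, -20, 0, 0, 0, 0]
    - [0, 0, -5, 0, 0, 0, 0]
    - [0, 0, 0, 0, 0, 0, 0.5]
    - [0, 0, 0, 0, 0, 0, 0.5]
    - [0, 0, 0, 0, 0, 0, 0.5]
    - [0, 0, 0, 0, 0, 0, 0.5]
    - [0, 0, 0, 0, 0, 0, 0.5]
    - [0, 0, 0, 0, 0, 0, 0.5]
  grip_force: 40

```text
time: 3.65
ee_pos: [0.599, -0.1413, 0.0869]
tcp_rot: [179.9, 0.0, 89.9]
wrist_force: [0.3, 0.4, 8.2]
opening: 0.0621
```

Emit:
apply_moves:
  rows:
    - [0, 0, 5, 0, 0, 0, 0.5]
    - [0, 0, 10, 0, 0, 0, 0.5]
    - [0, 0, 15, 0, 0, 0, 0.5]
    - [0, 0, 20, 0, 0, 0, 0.5]
    - [0, 0, 20, 0, 0, 0, 0.5]
    - [0, 0, 0, 0, 0, 0, 0.5]

```text
time: 4.4
ee_pos: [0.5992, -0.1415, 0.1577]
tcp_rot: [179.8, 0.0, 89.9]
wrist_force: [0.1, -0.2, -2.2]
opening: 0.0621
```

Run:
```python
from h import *
o=get_obs();print(o["time"],o["q"],o["ee_pos"],o["tcp_rot"],o["wrist_force"],o["torque"])
save("wrist","w2")
save("scene","s2",(170,120,350,280),4)
```

```text
4.4 [-13.2834  12.9476   9.035   85.8783  -0.0003  76.7886] [ 0.5992 -0.1415  0.1577] [179.7965   0.0481  89.9279] [ 0.0833 -0.2453 -2.199 ] [-0.0034  0.004   0.003 ]
```

View pics/w2.png

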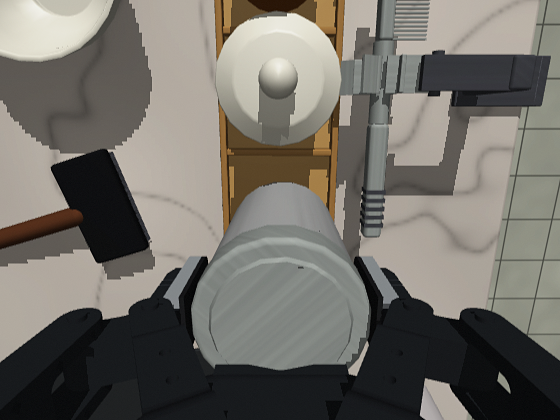

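View pics/s2.png

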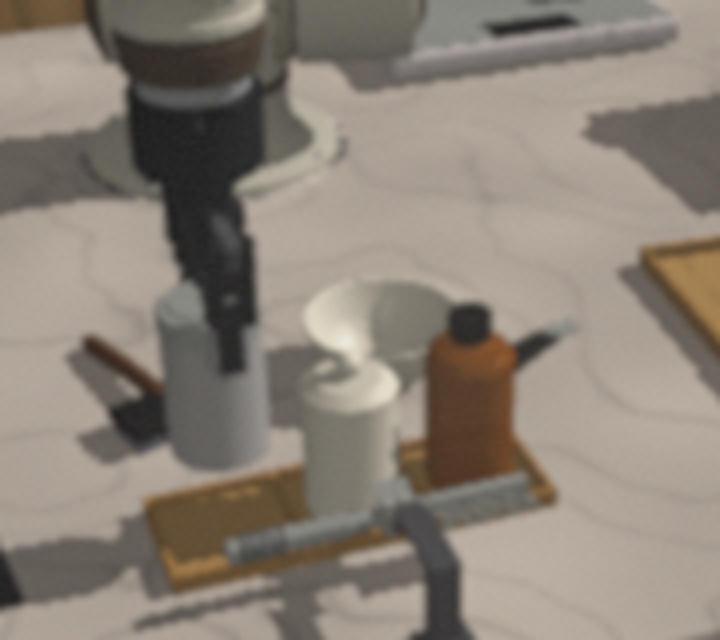

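Emit:
apply_moves:
  rows:
    - [-8, -41, 0, 0, 0, -8, 0.5]
    - [-8, -41, 0, 0, 0, -8, 0.5]
    - [-8, -41, 0, 0, 0, -8, 0.5]
    - [-8, -41, 0, 0, 0, -8, 0.5]
    - [-8, -41, 0, 0, 0, -8, 0.5]
    - [0, 0, -20, 0, 0, 0, 0.5]
    - [0, 0, -25, 0, 0, 0, 0.5]
    - [0, 0, -15, 0, 0, 0, 0.5]
    - [0, 0, -6, 0, 0, 0, 0.5]
    - [0, 0, 0, 0, 0, 0, 0.5]

```text
time: 5.75
ee_pos: [0.5583, -0.3461, 0.0893]
tcp_rot: [-180.0, 0.0, 49.9]
wrist_force: [-0.4, -0.6, -1.5]
opening: 0.0621
```

Emit:
apply_moves:
  rows:
    - [0, 0, -2, 0, 0, 0, 0.5]
    - [0, 0, -1.5, 0, 0, 0, 0.5]
    - [0, 0, 0, 0, 0, 0, 0.5]

```text
time: 6.12
ee_pos: [0.5584, -0.3463, 0.0861]
tcp_rot: [180.0, -0.0, 49.9]
wrist_force: [0.4, -0.1, -1.6]
opening: 0.0617
```

Emit:
apply_moves:
  rows:
    - [0, 0, -1, 0, 0, 0, 0.5]
    - [0, 0, 0, 0, 0, 0, 0.5]

```text
time: 6.38
ee_pos: [0.5585, -0.3464, 0.0859]
tcp_rot: [179.9, -0.0, 49.9]
wrist_force: [-1.3, 0.2, 5.3]
opening: 0.062
```

Emit:
apply_moves:
  rows:
    - [0, 0, 0, 0, 0, 0, 0.2]
    - [0, 0, 0, 0, 0, 0, 0]
    - [0, 0, 0, 0, 0, 0, 0]
    - [0, 0, 0, 0, 0, 0, 0]
    - [0, 0, 30, 0, 0, 0, 0]
    - [0, 0, 50, 0, 0, 0, 0]
    - [0, 0, 50, 0, 0, 0, 0]

```text
time: 7.25
ee_pos: [0.5581, -0.3461, 0.216]
tcp_rot: [-180.0, 0.0, 49.9]
wrist_force: [0.3, -0.3, 0.3]
opening: 0.0855
```

Run:
```python
from h import *
o=get_obs();print(o["time"],o["q"],o["ee_pos"],o["tcp_rot"],o["wrist_force"],o["opening"])
save("wrist","w3")
```

```text
7.25 [-31.8044  19.7431  23.8226  94.1055   0.0014  98.2653] [ 0.5581 -0.3461  0.216 ] [-179.974     0.0024   49.9303] [ 0.325  -0.3199  0.3128] 0.08549199646621072
```

View pics/w3.png

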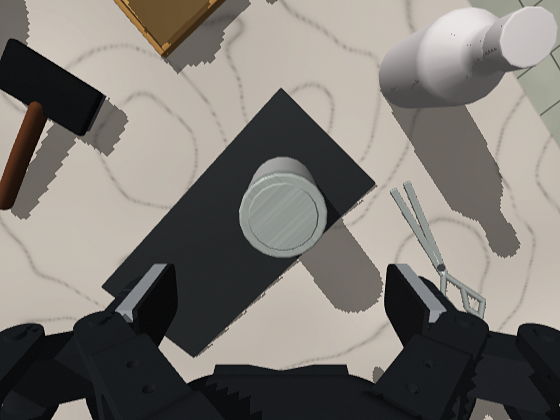

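Run:
```python
from h import *
P=wplane([(281,88),(376,184),(195,356),(104,287)],.004);print(P,P.mean(0))
print("tin",wplane((284,214),.107))
```

```text
[[ 0.6194 -0.2786  0.004 ]
 [ 0.6339 -0.4107  0.004 ]
 [ 0.3539 -0.4398  0.004 ]
 [ 0.3396 -0.3118  0.004 ]] [ 0.4867 -0.3602  0.004 ]
tin [[ 0.56   -0.3511  0.107 ]]
```

Emit:
apply_moves:
  rows:
    - [6.5, 48.2, 0, 0, 0, 6.67, 0]
    - [6.5, 48.2, 0, 0, 0, 6.67, 0]
    - [6.5, 48.2, 0, 0, 0, 6.67, 0]
    - [6.5, 48.2, 0, 0, 0, 6.67, 0]
    - [6.5, 48.2, 0, 0, 0, 6.67, 0]
    - [6.5, 48.2, 0, 0, 0, 6.67, 0]
    - [0, 0, -20, 0, 0, 0, 0]
    - [0, 0, -30, 0, 0, 0, 0]
    - [0, 0, -30, 0, 0, 0, 0]
    - [0, 0, -26, 0, 0, 0, 0]
    - [0, 0, -16, 0, 0, 0, 0]
    - [0, 0, -9, 0, 0, 0, 0]
    - [0, 0, 0, 0, 0, 0, 0]

```text
time: 8.93
ee_pos: [0.5972, -0.057, 0.0837]
tcp_rot: [-180.0, -0.0, 90.0]
wrist_force: [0.3, 1.2, 0.4]
opening: 0.0853
```

Emit:
apply_moves:
  rows:
    - [0, 0, 2, 0, 0, 0, 0.5]
    - [0, 0, 0, 0, 0, 0, 0.5]
    - [0, 0, 0, 0, 0, 0, 0.5]
    - [0, 0, 0, 0, 0, 0, 0.5]
    - [0, 0, 0, 0, 0, 0, 0.5]
    - [0, 0, 0, 0, 0, 0, 0.5]
  grip_force: 45

```text
time: 9.68
ee_pos: [0.5981, -0.0571, 0.0876]
tcp_rot: [179.8, 0.0, 89.9]
wrist_force: [-0.3, -0.7, 5.0]
opening: 0.061
```

Emit:
apply_moves:
  rows:
    - [0, 0, 5, 0, 0, 0, 0.5]
    - [0, 0, 15, 0, 0, 0, 0.5]
    - [0, 0, 25, 0, 0, 0, 0.5]
    - [0, 0, 25, 0, 0, 0, 0.5]
    - [-41, -20, 0, 0, 0, -5.7, 0.5]
    - [-41, -20, 0, 0, 0, -5.7, 0.5]
    - [-41, -20, 0, 0, 0, -5.7, 0.5]
    - [0, -50, 0, 0, 0, -5.7, 0.5]
    - [0, -50, 0, 0, 0, -5.7, 0.5]
    - [0, -50, 0, 0, 0, -5.7, 0.5]
    - [0, -50, 0, 0, 0, -5.7, 0.5]
    - [0, -41, 0, 0, 0, 0, 0.5]
    - [0, 0, 0, 0, 0, 0, 0.5]

```text
time: 11.3
ee_pos: [0.4738, -0.3606, 0.156]
tcp_rot: [180.0, 0.0, 49.9]
wrist_force: [-0.2, 2.0, -2.4]
opening: 0.0611
```

Emit:
apply_moves:
  rows:
    - [0, 2, -20, 0, 0, 0, 0.5]
    - [0, 0, -25, 0, 0, 0, 0.5]
    - [0, 0, -15, 0, 0, 0, 0.5]
    - [0, 0, -6, 0, 0, 0, 0.5]
    - [0, 0, -2, 0, 0, 0, 0.5]
    - [0, 0, 0, 0, 0, 0, 0.5]

```text
time: 12.05
ee_pos: [0.4745, -0.3562, 0.0885]
tcp_rot: [179.9, -0.0, 50.1]
wrist_force: [0.2, -0.5, -2.2]
opening: 0.0613
```

Emit:
apply_moves:
  rows:
    - [0, 0, -1.5, 0, 0, 0, 0.5]
    - [0, 0, -1.5, 0, 0, 0, 0.5]
    - [0, 0, 0, 0, 0, 0, 0.5]

```text
time: 12.42
ee_pos: [0.4745, -0.3565, 0.0867]
tcp_rot: [179.9, 0.0, 50.0]
wrist_force: [-2.9, 0.7, 8.3]
opening: 0.0607
```

Emit:
apply_moves:
  rows:
    - [0, 0, 0, 0, 0, 0, 0.2]
    - [0, 0, 0, 0, 0, 0, 0]
    - [0, 0, 0, 0, 0, 0, 0]
    - [0, 0, 0, 0, 0, 0, 0]
    - [0, 0, 30, 0, 0, 0, 0]
    - [0, 0, 50, 0, 0, 0, 0]
    - [0, 0, 50, 0, 0, 0, 0]
    - [0, 0, 0, 0, 0, 0, 0]

```text
time: 13.42
ee_pos: [0.4755, -0.3569, 0.2193]
tcp_rot: [179.6, -0.0, 50.1]
wrist_force: [-0.3, 0.1, -0.2]
opening: 0.085
```

Run:
```python
from h import *
o=get_obs();print(o["time"],o["q"],o["ee_pos"],o["tcp_rot"],o["wrist_force"],o["opening"])
save("wrist","w4")
```

```text
13.425 [-36.8934  10.2649  12.7115  92.0484  -0.0012  93.055 ] [ 0.4755 -0.3569  0.2193] [179.6022  -0.0201  50.0517] [-0.3433  0.1331 -0.2069] 0.08504908812281764
```

View pics/w4.png

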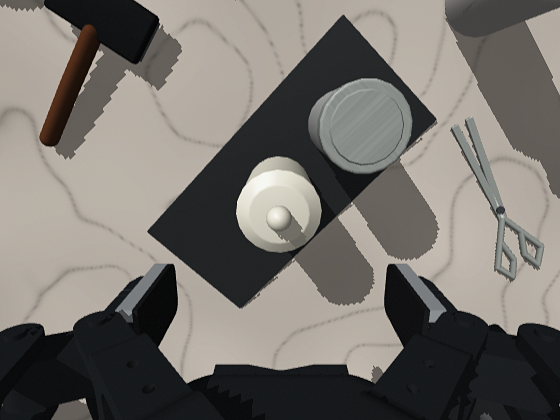

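Emit:
apply_moves:
  rows:
    - [14.8, 47.8, 0, 0, 0, 5, 0]
    - [14.8, 47.8, 0, 0, 0, 5, 0]
    - [14.8, 47.8, 0, 0, 0, 5, 0]
    - [14.8, 47.8, 0, 0, 0, 5, 0]
    - [14.8, 47.8, 0, 0, 0, 5, 0]
    - [14.8, 47.8, 0, 0, 0, 5, 0]
    - [14.8, 47.8, 0, 0, 0, 5, 0]
    - [14.8, 47.8, 0, 0, 0, 5, 0]
    - [0, 0, 0, 0, 0, 0, 0]
    - [0, 0, 0, 0, 0, 0, 0]

```text
time: 14.72
ee_pos: [0.5922, 0.0263, 0.2134]
tcp_rot: [-179.9, 0.0, 90.0]
wrist_force: [0.1, 0.2, 0.4]
opening: 0.0853
```

Run:
```python
from h import *
o=get_obs();print(o["time"],o["q"],o["ee_pos"],o["tcp_rot"],o["wrist_force"],o["opening"])
save("wrist","w5")
```

```text
14.725 [ 2.5476 10.4638 12.2874 91.9483 -0.0137 92.5008] [0.5922 0.0263 0.2134] [-179.876     0.0191   90.0469] [0.1018 0.1818 0.3654] 0.08529552684101963
```

View pics/w5.png

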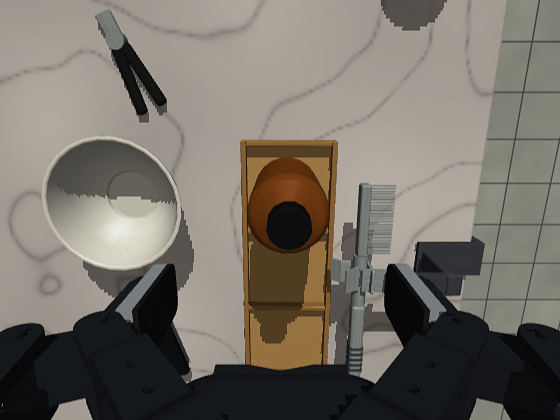

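Run:
```python
from h import *
print("cap",wplane((289.5,226),.135),wplane([(247,210),(330,210)],.1)); print("bowl",wplane([(45,200),(180,200)],.05))
```

```text
cap [[0.5976 0.0261 0.135 ]] [[0.5681 0.0267 0.1   ]
 [0.6273 0.0268 0.1   ]]
bowl [[0.3901 0.0217 0.05  ]
 [0.5059 0.0218 0.05  ]]
```

Emit:
apply_moves:
  rows:
    - [4, 0, -20, 0, 0, 0, 0]
    - [0, 0, -30, 0, 0, 0, 0]
    - [0, 0, -30, 0, 0, 0, 0]
    - [0, 0, -25, 0, 0, 0, 0]
    - [0, 0, -15, 0, 0, 0, 0]
    - [0, 0, -7, 0, 0, 0, 0]
    - [0, 0, 0, 0, 0, 0, 0]
    - [0, 0, 0, 0, 0, 0, 0.5]
    - [0, 0, 0, 0, 0, 0, 0.5]
    - [0, 0, 0, 0, 0, 0, 0.5]
    - [0, 0, 0, 0, 0, 0, 0.5]
    - [0, 0, 0, 0, 0, 0, 0.5]
    - [0, 0, 0, 0, 0, 0, 0.5]

```text
time: 16.4
ee_pos: [0.5974, 0.0264, 0.0891]
tcp_rot: [179.9, -0.0, 90.1]
wrist_force: [0.5, -0.3, 5.3]
opening: 0.0581
```

Emit:
apply_moves:
  rows:
    - [0, 0, 5, 0, 0, 0, 0.5]
    - [0, 0, 15, 0, 0, 0, 0.5]
    - [0, 0, 25, 0, 0, 0, 0.5]
    - [0, 0, 25, 0, 0, 0, 0.5]
    - [-42, -30, 0, 0, 0, -5, 0.5]
    - [-42, -30, 0, 0, 0, -5, 0.5]
    - [-42, -30, 0, 0, 0, -5, 0.5]
    - [-42, -30, 0, 0, 0, -5, 0.5]
    - [-42, -30, 0, 0, 0, -5, 0.5]
    - [0, -49, 0, 0, 0, -5, 0.5]
    - [0, -49, 0, 0, 0, -5, 0.5]
    - [0, -49, 0, 0, 0, -5, 0.5]
    - [0, -49, 0, 0, 0, 0, 0.5]
    - [0, -48, 0, 0, 0, 0, 0.5]
    - [0, 0, 0, 0, 0, 0, 0.5]

```text
time: 18.27
ee_pos: [0.3862, -0.3702, 0.1578]
tcp_rot: [-180.0, 0.0, 49.9]
wrist_force: [-1.3, -0.0, -2.2]
opening: 0.0578
```

Emit:
apply_moves:
  rows:
    - [0, 0, -20, 0, 0, 0, 0.5]
    - [0, 0, -25, 0, 0, 0, 0.5]
    - [0, 0, -15, 0, 0, 0, 0.5]
    - [0, 0, -6, 0, 0, 0, 0.5]
    - [0, 0, -1.5, 0, 0, 0, 0.5]
    - [0, 0, 0, 0, 0, 0, 0.5]

```text
time: 19.02
ee_pos: [0.387, -0.3678, 0.0911]
tcp_rot: [179.9, 0.0, 50.1]
wrist_force: [-0.0, -0.5, -2.5]
opening: 0.0579
```

Emit:
apply_moves:
  rows:
    - [0, 0, -1.5, 0, 0, 0, 0.5]
    - [0, 0, -1.5, 0, 0, 0, 0.5]
    - [0, 0, 0, 0, 0, 0, 0.5]

```text
time: 19.4
ee_pos: [0.3868, -0.3678, 0.088]
tcp_rot: [179.9, 0.0, 50.0]
wrist_force: [-1.5, 2.2, 3.6]
opening: 0.0579
```

Emit:
apply_moves:
  rows:
    - [0, 0, 0, 0, 0, 0, 0.2]
    - [0, 0, 0, 0, 0, 0, 0]
    - [0, 0, 0, 0, 0, 0, 0]
    - [0, 0, 0, 0, 0, 0, 0]
    - [0, 0, 30, 0, 0, 0, 0]
    - [0, 0, 50, 0, 0, 0, 0]
    - [0, 0, 50, 0, 0, 0, 0]
    - [0, 0, 0, 0, 0, 0, 0]

```text
time: 20.4
ee_pos: [0.3877, -0.3686, 0.2216]
tcp_rot: [179.6, 0.0, 50.1]
wrist_force: [0.1, -0.1, -0.3]
opening: 0.0854
```

Run:
```python
from h import *
o=get_obs();print(o["time"],o["q"],o["ee_pos"],o["tcp_rot"],o["wrist_force"],o["opening"])
save("wrist","w6")
save("scene","s6")
```

```text
20.4 [-43.5535   2.0503   4.035   91.6072  -0.0006  86.3959] [ 0.3877 -0.3686  0.2216] [179.6233   0.0243  50.0504] [ 0.0693 -0.0857 -0.265 ] 0.08541240657578818
```

View pics/w6.png

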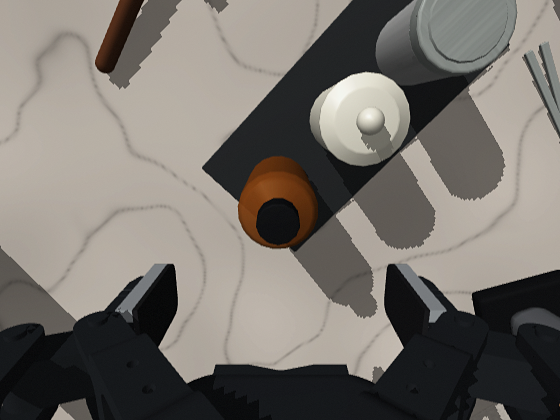

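View pics/s6.png

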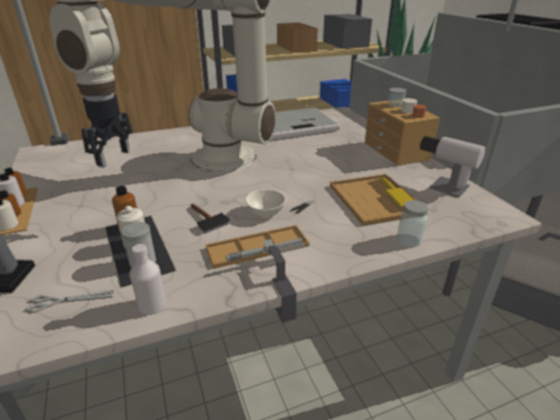

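Emit:
apply_moves:
  rows:
    - [34.5, 32.7, -2, 0, 0, 5, 0]
    - [34.5, 32.7, -2, 0, 0, 5, 0]
    - [34.5, 32.7, -2, 0, 0, 5, 0]
    - [34.5, 32.7, -2, 0, 0, 5, 0]
    - [34.5, 32.7, -2, 0, 0, 5, 0]
    - [34.5, 32.7, -2, 0, 0, 5, 0]
    - [34.5, 32.7, -2, 0, 0, 5, 0]
    - [34.5, 32.7, -2, 0, 0, 5, 0]
    - [0, 0, 0, 0, 0, 0, 0.3]
    - [0, 0, 0, 0, 0, 0, 0.3]

```text
time: 21.75
ee_pos: [0.6621, -0.106, 0.1997]
tcp_rot: [-179.8, -0.0, 90.0]
wrist_force: [0.3, -0.7, 0.1]
opening: 0.0599
```

Run:
```python
from h import *
o=get_obs();print(o["time"],o["q"],o["ee_pos"],o["tcp_rot"],o["wrist_force"],o["opening"])
save("wrist","w7")
```

```text
21.75 [-9.0931 21.6856 24.5063 92.9716 -0.0112 80.8672] [ 0.6621 -0.106   0.1997] [-179.8492   -0.0129   90.0396] [ 0.2507 -0.7398  0.0647] 0.059944753522918885
```

View pics/w7.png

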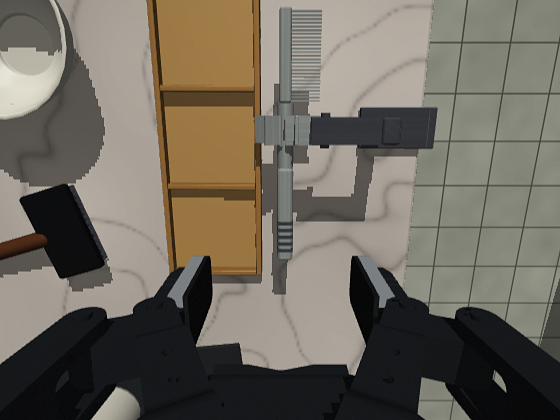

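Run:
```python
from h import *
print("comb pts",wplane([(286,259),(285.5,200),(286,170),(286.5,20),(286.5,8)],.042))
print("clip",wplane([(285,116),(285,146),(256,130)],.065))
im=cv2.imread("pics/top0.png");h=cv2.cvtColor(im,cv2.COLOR_BGR2HSV)
m=cv2.inRange(h,(22,150,120),(32,255,255))[185:285,100:200]
v,u=np.nonzero(m);P=plane("top",np.c_[u+100,v+185],.03)[:,:2]-[.4955,.3677]
a=np.radians(4.7);Q=P@np.array([[np.cos(a),np.sin(a)],[-np.sin(a),np.cos(a)]])
Q2=P@np.array([[np.cos(a),np.sin(a)],[-np.sin(a),np.cos(a)]]).T
print("brush in tray",Q.min(0),Q.max(0),Q2.min(0),Q2.max(0))
```

```text
comb pts [[ 0.6665 -0.1625  0.042 ]
 [ 0.6658 -0.109   0.042 ]
 [ 0.6661 -0.0837  0.042 ]
 [ 0.6659  0.0273  0.042 ]
 [ 0.6659  0.0352  0.042 ]]
clip [[ 0.6649 -0.0408  0.065 ]
 [ 0.6649 -0.0623  0.065 ]
 [ 0.6437 -0.0507  0.065 ]]
brush in tray [-0.07    0.0341] [0.0932 0.0887] [-0.0583  0.0213] [0.105  0.0858]
```

Emit:
apply_moves:
  rows:
    - [2.5, -0.6, -20, 0, 0, 0, 0.3]
    - [0, 0, -40, 0, 0, 0, 0.3]
    - [0, 0, -40, 0, 0, 0, 0.3]
    - [0, 0, -30, 0, 0, 0, 0.3]
    - [0, 0, -13, 0, 0, 0, 0.3]
    - [0, 0, 0, 0, 0, 0, 0.3]
    - [0, 0, 0, 0, 0, 0, 0.3]

```text
time: 22.68
ee_pos: [0.6658, -0.107, 0.0601]
tcp_rot: [179.9, 0.0, 90.0]
wrist_force: [0.4, 0.3, 0.1]
opening: 0.0595
```

Run:
```python
from h import *
o=get_obs();print(o["time"],o["q"],o["ee_pos"],o["tcp_rot"],o["wrist_force"],o["opening"])
save("wrist","w8")
save("scene","s8",(170,150,350,300),4)
```

```text
22.675 [-9.1329 22.2393  9.8071 77.4347 -0.0006 80.845 ] [ 0.6658 -0.107   0.0601] [179.8688   0.0218  90.0221] [0.4371 0.3277 0.1325] 0.059485497402727676
```

View pics/w8.png

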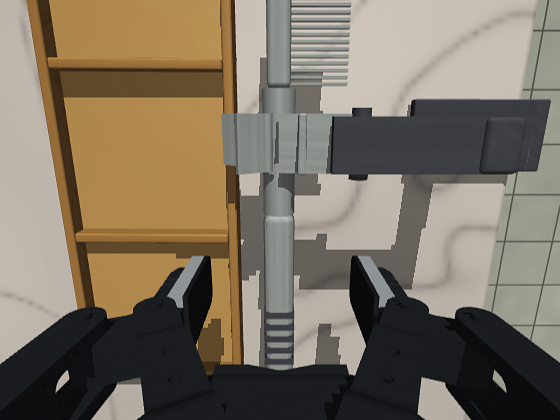

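View pics/s8.png

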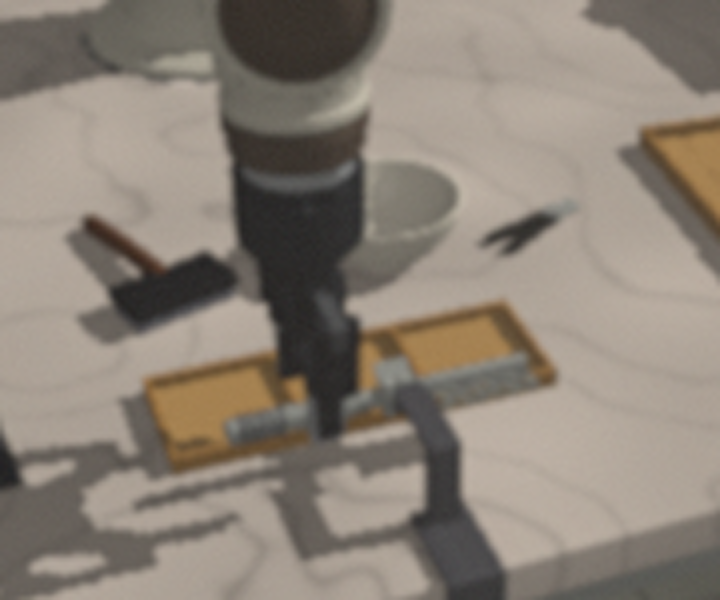

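Emit:
apply_moves:
  rows:
    - [-0.5, 0, -6, 0, 0, 0, 0.3]
    - [0, 0, 0, 0, 0, 0, 0.5]
    - [0, 0, 0, 0, 0, 0, 0.7]
    - [0, 0, 0, 0, 0, 0, 0.85]
    - [0, 0, 0, 0, 0, 0, 0.95]
    - [0, 0, 0, 0, 0, 0, 0.95]
    - [0, 0, 0, 0, 0, 0, 0.95]
    - [0, 0, 0, 0, 0, 0, 0.95]
  grip_force: 45

```text
time: 23.78
ee_pos: [0.6647, -0.1066, 0.0524]
tcp_rot: [180.0, -0.0, 90.0]
wrist_force: [0.5, 0.7, 1.8]
opening: 0.0117
```

Run:
```python
from h import *
o=get_obs();print(o["time"],o["q"],o["ee_pos"],o["tcp_rot"],o["wrist_force"],o["opening"])
save("wrist","w9")
```

```text
23.775 [-9.1148 22.3728  9.1216 76.7388  0.0016 80.8359] [ 0.6647 -0.1066  0.0524] [179.9899  -0.      90.0493] [0.53   0.6914 1.8037] 0.011661572602487921
```

View pics/w9.png

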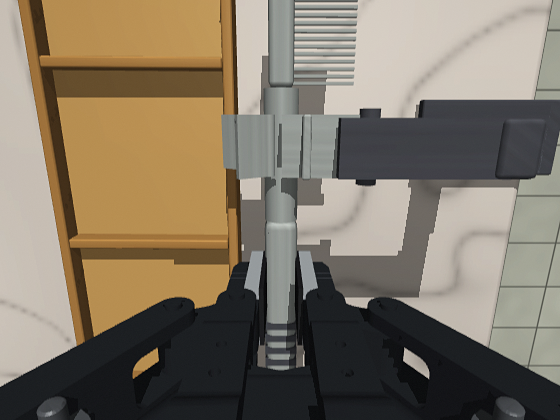

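Emit:
apply_moves:
  rows:
    - [-4, 0, 0, 0, 0, 0, 0.95]
    - [-4, 0, 0, 0, 0, 0, 0.95]
    - [-4, 0, 0, 0, 0, 0, 0.95]
    - [-4, 0, 0, 0, 0, 0, 0.95]
    - [-4, 0, 0, 0, 0, 0, 0.95]
    - [-5, 0, 0, 0, 0, 0, 0.95]
    - [-8, 0, 0, 0, 0, 0, 0.95]
    - [-10, 0, 0, 0, 0, 0, 0.95]
    - [-5, 0, 0, 0, 0, 0, 0.95]
    - [0, 0, 0, 0, 0, 0, 0.95]

```text
time: 25.08
ee_pos: [0.6163, -0.1067, 0.0525]
tcp_rot: [180.0, 0.0, 90.0]
wrist_force: [0.2, 0.0, -0.8]
opening: 0.0117
```

Run:
```python
from h import *
o=get_obs();print(o["time"],o["q"],o["ee_pos"],o["tcp_rot"],o["wrist_force"],o["opening"])
save("wrist","w10")
save("scene","s10",(170,150,350,300),4)
```

```text
25.075 [-9.819  15.8818  0.8924 75.0017  0.0012 80.1399] [ 0.6163 -0.1067  0.0525] [179.991    0.0004  90.0411] [ 0.2204  0.0378 -0.7539] 0.011731093986915783
```

View pics/w10.png

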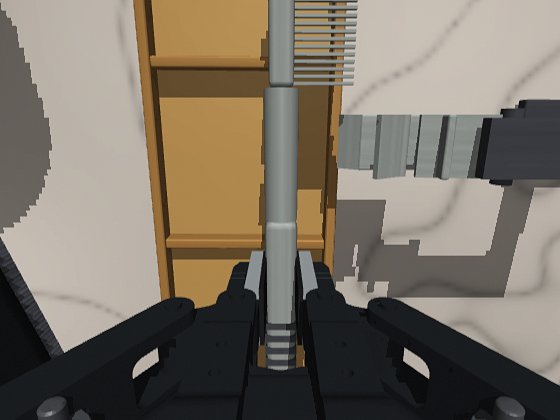

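View pics/s10.png

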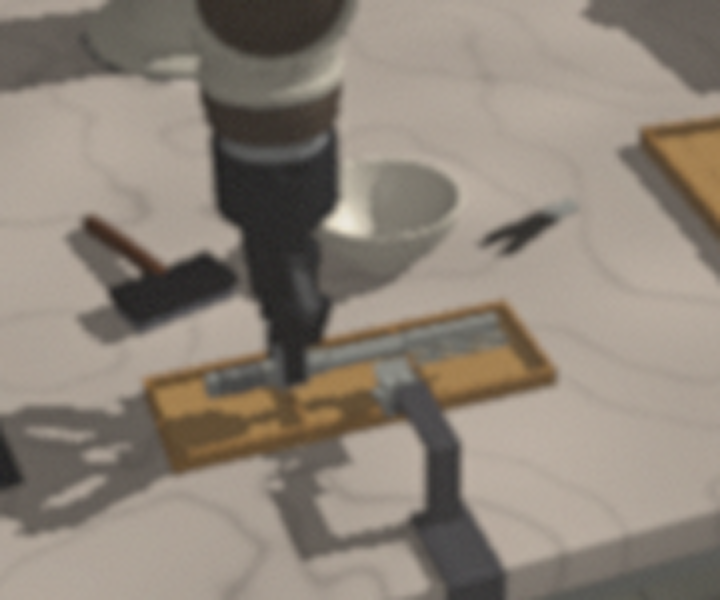

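Run:
```python
from h import *
print("base",plane("top",(160,165),0),"top",plane("top",(158,146),.12),"scene base",plane("scene",(412,240),0))
o1,d1=ray("top",(158,146));o2,d2=ray("scene",(416,209));d1=d1[0];d2=d2[0]
k=np.linalg.lstsq(np.c_[d1,-d2],o2-o1,rcond=None)[0];print(o1+k[0]*d1,o2+k[1]*d2)
```

```text
base [[0.6927 0.351  0.    ]] top [[0.7141 0.3304 0.12  ]] scene base [[0.7207 0.3434 0.    ]]
[0.7195 0.335  0.1008] [0.7199 0.3357 0.101 ]
```

Emit:
apply_moves:
  rows:
    - [0, 0, 15, 0, 0, 0, 0.95]
    - [0, 0, 30, 0, 0, 0, 0.95]
    - [0, 0, 30, 0, 0, 0, 0.95]
    - [-5, 20, 25, 0, 0, 9, 0.95]
    - [-8, 40, 0, 0, 0, 9.5, 0.95]
    - [-8, 45, 0, 0, 0, 9.5, 0.95]
    - [-8, 45, 0, 0, 0, 9.5, 0.95]
    - [-8, 45, 0, 0, 0, 9.5, 0.95]
    - [-8, 45, 0, 0, 0, 9.5, 0.95]
    - [-8, 45, 0, 0, 0, 9.5, 0.95]
    - [-8, 45, 0, 0, 0, 9.5, 0.95]
    - [-7, 45, 0, 0, 0, 9.8, 0.95]
    - [-7, 45, 0, 0, 0, 0, 0.95]
    - [0, 0, 0, 0, 0, 0, 0.95]
    - [0, 0, 0, 0, 0, 0, 0.95]

```text
time: 27.05
ee_pos: [0.5418, 0.3134, 0.1529]
tcp_rot: [180.0, 0.0, 175.4]
wrist_force: [-0.4, -0.8, -0.7]
opening: 0.0117
```

Run:
```python
from h import *
o=get_obs();print(o["time"],o["q"],o["ee_pos"],o["tcp_rot"],o["wrist_force"],o["opening"])
save("wrist","w11")
save("top","t11")
```

```text
27.05 [30.0523 14.5715 10.4409 85.8426 -0.0135 34.6764] [0.5418 0.3134 0.1529] [179.9958   0.0298 175.3758] [-0.449  -0.8481 -0.7394] 0.011729622869800702
```

View pics/w11.png

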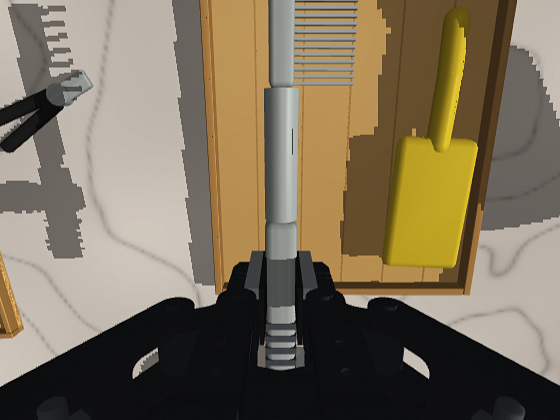

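View pics/t11.png

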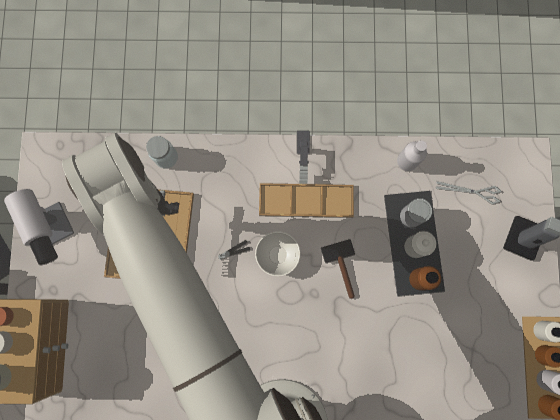

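Run:
```python
from h import *
o=get_obs()
P=wplane([(216,294),(468,294),(202,10)],.018);print(P)
a,b=P[0,:2],P[1,:2];u=(b-a)/np.linalg.norm(b-a);print(np.linalg.norm(b-a),np.degrees(np.arctan2(u[1],u[0])))
c=(a+b)/2-.126*np.array([u[1],-u[0]]);print("centre",c)
```

```text
[[0.6144 0.2528 0.018 ]
 [0.6314 0.4615 0.018 ]
 [0.4037 0.271  0.018 ]]
0.20946089814806307 85.35346810136963
centre [0.4973 0.3674]
```

Emit:
apply_moves:
  rows:
    - [0, 0, -20, 0, 0, 0, 0.95]
    - [0, 0, -30, 0, 0, 0, 0.95]
    - [0, 0, -30, 0, 0, 0, 0.95]
    - [0, 0, -25, 0, 0, 0, 0.95]
    - [0, 0, -12, 0, 0, 0, 0.95]
    - [0, 0, -5, 0, 0, 0, 0.95]
    - [0, 0, 0, 0, 0, 0, 0.95]
    - [0, 0, 0, 0, 0, 0, 0.95]

```text
time: 28.15
ee_pos: [0.5422, 0.3136, 0.0314]
tcp_rot: [179.9, 0.1, 175.3]
wrist_force: [-0.9, -0.2, -1.7]
opening: 0.0118
```

Emit:
apply_moves:
  rows:
    - [0, 0, -3, 0, 0, 0, 0.95]
    - [0, 0, -2, 0, 0, 0, 0.95]
    - [0, 0, -1.5, 0, 0, 0, 0.95]
    - [0, 0, 0, 0, 0, 0, 0.95]
    - [0, 0, 0, 0, 0, 0, 0.95]

```text
time: 28.78
ee_pos: [0.5417, 0.3133, 0.0238]
tcp_rot: [-180.0, -0.0, 175.3]
wrist_force: [-0.1, 0.8, -1.8]
opening: 0.0116
```

Emit:
apply_moves:
  rows:
    - [0, 0, -0.8, 0, 0, 0, 0.95]
    - [0, 0, 0, 0, 0, 0, 0.95]

```text
time: 29.02
ee_pos: [0.5417, 0.3134, 0.0235]
tcp_rot: [180.0, 0.0, 175.3]
wrist_force: [-1.5, -1.4, 4.6]
opening: 0.0115
```

Emit:
apply_moves:
  rows:
    - [0, 0, 0, 0, 0, 0, 0.8]
    - [0, 0, 0, 0, 0, 0, 0.6]
    - [0, 0, 0, 0, 0, 0, 0.6]
    - [0, 0, 0, 0, 0, 0, 0.6]
    - [0, 0, 10, 0, 0, 0, 0.6]
    - [0, 0, 30, 0, 0, 0, 0.6]
    - [0, 0, 40, 0, 0, 0, 0.6]
    - [0, 0, 50, 0, 0, 0, 0]
    - [0, 0, 0, 0, 0, 0, 0]

```text
time: 30.15
ee_pos: [0.5433, 0.3143, 0.1586]
tcp_rot: [179.7, 0.4, 175.4]
wrist_force: [0.3, 0.2, -0.9]
opening: 0.0694
```

Run:
```python
from h import *
o=get_obs();print(o["time"],o["q"],o["ee_pos"],o["tcp_rot"],o["wrist_force"],o["opening"])
save("wrist","w12")
save("scene","s12",(300,150,460,270),5)
```

```text
30.15 [30.0494 14.3802 10.8384 85.9986  0.0002 34.6983] [0.5433 0.3143 0.1586] [179.7382   0.3777 175.3502] [ 0.2856  0.2295 -0.9336] 0.06940935727541261
```

View pics/w12.png

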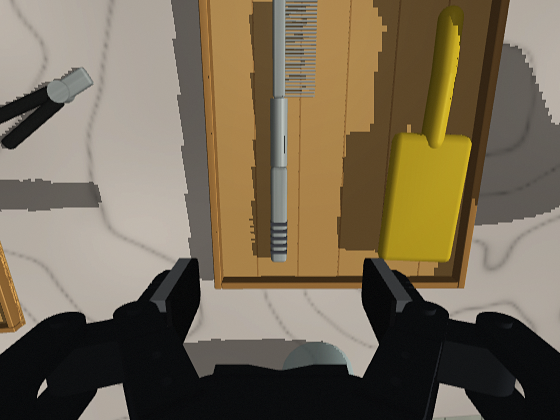

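View pics/s12.png

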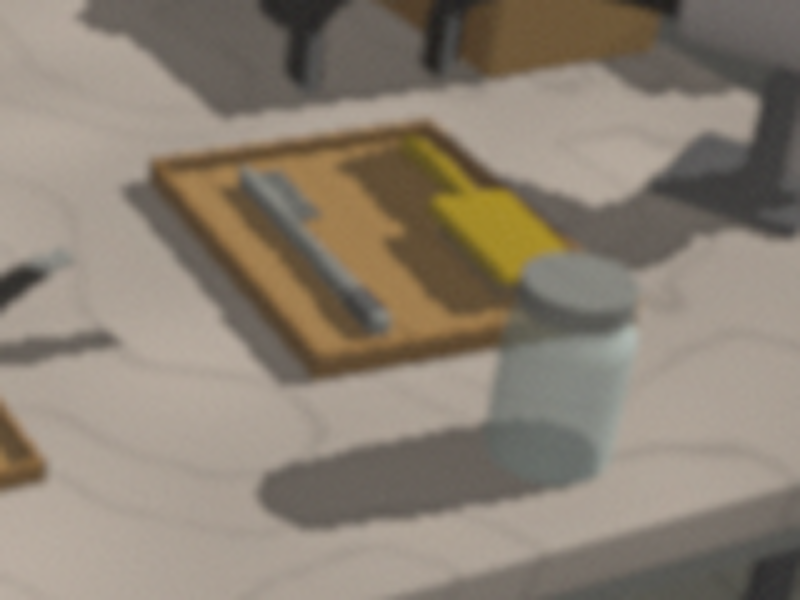

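Emit:
apply_moves:
  rows:
    - [1.2, -50.8, 4.5, 0, 0, -9.64, 0]
    - [1.2, -50.8, 4.5, 0, 0, -9.64, 0]
    - [1.2, -50.8, 4.5, 0, 0, -9.64, 0]
    - [1.2, -50.8, 4.5, 0, 0, -9.64, 0]
    - [1.2, -50.8, 4.5, 0, 0, -9.64, 0]
    - [1.2, -50.8, 4.5, 0, 0, -9.64, 0]
    - [1.2, -50.8, 4.5, 0, 0, -9.64, 0]
    - [1.2, -50.8, 4.5, 0, 0, -9.64, 0]
    - [1.2, -50.8, 4.5, 0, 0, -9.64, 0]
    - [1.2, -50.8, 4.5, 0, 0, -9.64, 0]
    - [1.2, -50.8, 4.5, 0, 0, -9.64, 0]
    - [1.2, -50.8, 4.5, 0, 0, -9.64, 0]
    - [1.2, -50.8, 4.5, 0, 0, -9.64, 0]
    - [0, 0, 0, 0, 0, 0, 0]
    - [0, 0, 0, 0, 0, 0, 0]

```text
time: 32.12
ee_pos: [0.5569, -0.3467, 0.2101]
tcp_rot: [-179.9, 0.0, 50.1]
wrist_force: [-0.1, -0.4, 0.1]
opening: 0.0852
```

Run:
```python
from h import *
o=get_obs();print(o["time"],o["q"],o["ee_pos"],o["tcp_rot"],o["wrist_force"],o["opening"])
save("wrist","w13")
```

```text
32.125 [-31.9116  19.6432  23.0399  93.53     0.0126  98.0184] [ 0.5569 -0.3467  0.2101] [-179.8662    0.0062   50.07  ] [-0.1459 -0.4456  0.0766] 0.08524921566025886
```

View pics/w13.png

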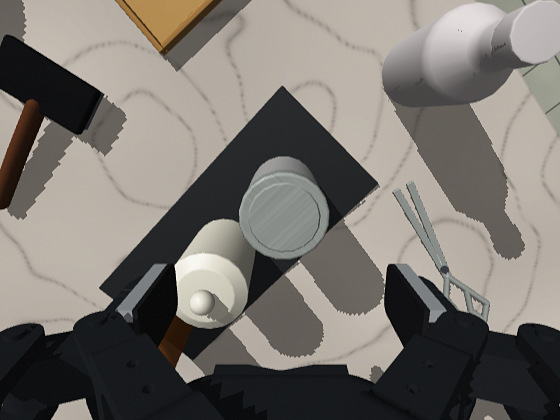

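Emit:
apply_moves:
  rows:
    - [1, 0.5, -20, 0, 0, 0, 0]
    - [0, 0, -30, 0, 0, 0, 0]
    - [0, 0, -30, 0, 0, 0, 0]
    - [0, 0, -25, 0, 0, 0, 0]
    - [0, 0, -13, 0, 0, 0, 0]
    - [0, 0, -5, 0, 0, 0, 0]
    - [0, 0, 0, 0, 0, 0, 0]
    - [0, 0, 0, 0, 0, 0, 0.5]
    - [0, 0, 0, 0, 0, 0, 0.5]
    - [0, 0, 0, 0, 0, 0, 0.5]
    - [0, 0, 0, 0, 0, 0, 0.5]
    - [0, 0, 0, 0, 0, 0, 0.5]
    - [0, 0, 0, 0, 0, 0, 0.5]
  grip_force: 40

```text
time: 33.8
ee_pos: [0.5588, -0.3469, 0.09]
tcp_rot: [179.9, -0.0, 50.0]
wrist_force: [0.0, 0.4, 6.2]
opening: 0.0618
```

Emit:
apply_moves:
  rows:
    - [0, 0, 5, 0, 0, 0, 0.5]
    - [0, 0, 15, 0, 0, 0, 0.5]
    - [0, 0, 25, 0, 0, 0, 0.5]
    - [0, 0, 25, 0, 0, 0, 0.5]
    - [7.8, 41, 0, 0, 0, 8, 0.5]
    - [7.8, 41, 0, 0, 0, 8, 0.5]
    - [7.8, 41, 0, 0, 0, 8, 0.5]
    - [7.8, 41, 0, 0, 0, 8, 0.5]
    - [7.8, 41, 0, 0, 0, 8, 0.5]
    - [0, 0, 0, 0, 0, 0, 0.5]
    - [0, 0, 0, 0, 0, 0, 0.5]

```text
time: 35.17
ee_pos: [0.5974, -0.1417, 0.1591]
tcp_rot: [180.0, 0.0, 90.0]
wrist_force: [0.5, -0.0, -1.4]
opening: 0.0614
```

Run:
```python
from h import *
o=get_obs();print(o["time"],o["q"],o["ee_pos"],o["tcp_rot"],o["wrist_force"],o["opening"])
save("wrist","w14")
```

```text
35.175 [-13.3418  12.888    9.1165  86.1985  -0.0144  76.6727] [ 0.5974 -0.1417  0.1591] [179.9742   0.0209  89.9854] [ 0.4921 -0.0251 -1.4246] 0.06136939351726952
```

View pics/w14.png

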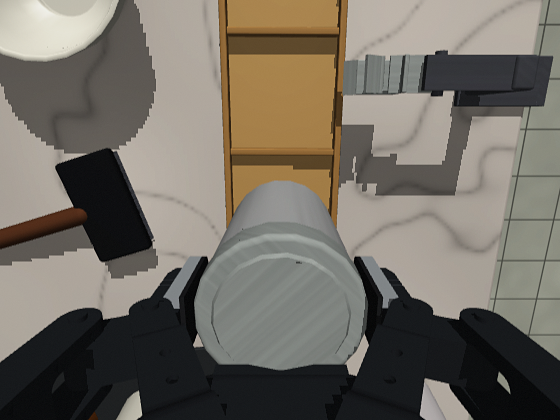

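Emit:
apply_moves:
  rows:
    - [1, 0, -20, 0, 0, 0, 0.5]
    - [0, 0, -25, 0, 0, 0, 0.5]
    - [0, 0, -13, 0, 0, 0, 0.5]
    - [0, 0, -5, 0, 0, 0, 0.5]
    - [0, 0, -2, 0, 0, 0, 0.5]
    - [0, 0, 0, 0, 0, 0, 0.5]
    - [0, 0, 0, 0, 0, 0, 0.5]

```text
time: 36.1
ee_pos: [0.5986, -0.1416, 0.0942]
tcp_rot: [179.9, 0.0, 90.0]
wrist_force: [-0.6, -0.4, -1.0]
opening: 0.0621
```

Emit:
apply_moves:
  rows:
    - [0, 0, -1.5, 0, 0, 0, 0.5]
    - [0, 0, -1.5, 0, 0, 0, 0.5]
    - [0, 0, 0, 0, 0, 0, 0.5]

```text
time: 36.48
ee_pos: [0.5984, -0.1415, 0.091]
tcp_rot: [180.0, 0.0, 90.0]
wrist_force: [-0.6, -0.2, 2.2]
opening: 0.0622
```

Emit:
apply_moves:
  rows:
    - [0, 0, -0.4, 0, 0, 0, 0.3]
    - [0, 0, 0, 0, 0, 0, 0]
    - [0, 0, 0, 0, 0, 0, 0]
    - [0, 0, 0, 0, 0, 0, 0]
    - [0, 0, 30, 0, 0, 0, 0]
    - [0, 0, 45, 0, 0, 0, 0]
    - [0, 0, 45, 0, 0, 0, 0]
    - [-20, -36, 0, 0, 0, -6.7, 0]
    - [-21, -36, 0, 0, 0, -6.7, 0]
    - [-21, -36, 0, 0, 0, -6.7, 0]
    - [-21, -36, 0, 0, 0, -6.7, 0]
    - [-21, -36, 0, 0, 0, -6.7, 0]
    - [-20, -35, 0, 0, 0, -6.5, 0]
    - [0, 0, 0, 0, 0, 0, 0]
    - [0, 0, 0, 0, 0, 0, 0]

```text
time: 38.35
ee_pos: [0.4744, -0.3563, 0.21]
tcp_rot: [-180.0, -0.0, 50.1]
wrist_force: [-0.2, -0.2, 1.3]
opening: 0.0854
```

Run:
```python
from h import *
o=get_obs();print(o["time"],o["q"],o["ee_pos"],o["tcp_rot"],o["wrist_force"],o["opening"])
save("wrist","w15")
save("scene","s15")
```

```text
38.35 [-36.9182  10.3741  11.8064  91.4413   0.0139  93.0109] [ 0.4744 -0.3563  0.21  ] [-179.9903   -0.0134   50.0709] [-0.2095 -0.1508  1.3294] 0.08542015746339657
```

View pics/w15.png

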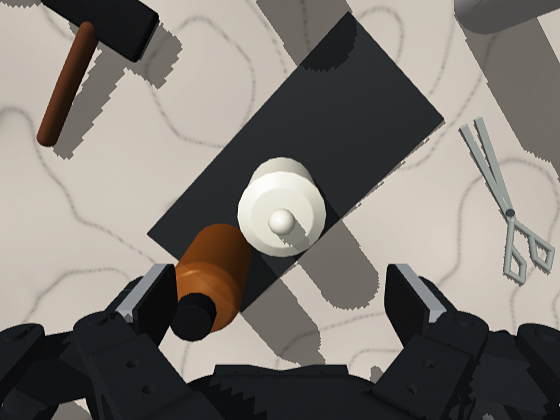

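View pics/s15.png

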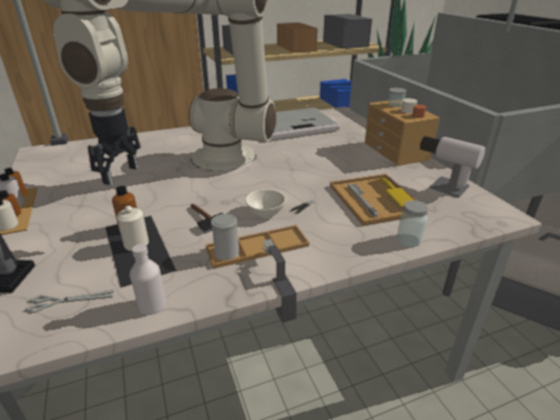

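Emit:
apply_moves:
  rows:
    - [0, 0, -20, 0, 0, 0, 0]
    - [0, 0, -30, 0, 0, 0, 0]
    - [0, 0, -30, 0, 0, 0, 0]
    - [0, 0, -27, 0, 0, 0, 0]
    - [0, 0, -13, 0, 0, 0, 0]
    - [0, 0, -6, 0, 0, 0, 0]
    - [0, 0, 0, 0, 0, 0, 0]
    - [0, 0, 0, 0, 0, 0, 0.5]
    - [0, 0, 0, 0, 0, 0, 0.5]
    - [0, 0, 0, 0, 0, 0, 0.5]
    - [0, 0, 0, 0, 0, 0, 0.5]
    - [0, 0, 0, 0, 0, 0, 0.5]
    - [0, 0, 0, 0, 0, 0, 0.5]
  grip_force: 45

```text
time: 40.08
ee_pos: [0.4748, -0.3569, 0.0856]
tcp_rot: [179.9, -0.0, 50.0]
wrist_force: [-0.6, 1.5, 5.3]
opening: 0.0613
```

Emit:
apply_moves:
  rows:
    - [0, 0, 5, 0, 0, 0, 0.5]
    - [0, 0, 15, 0, 0, 0, 0.5]
    - [0, 0, 25, 0, 0, 0, 0.5]
    - [0, 0, 30, 0, 0, 0, 0.5]
    - [0, 40, 0, 0, 0, 5, 0.5]
    - [0, 50, 0, 0, 0, 5, 0.5]
    - [0, 50, 0, 0, 0, 5, 0.5]
    - [0, 50, 0, 0, 0, 5, 0.5]
    - [0, 50, 0, 0, 0, 5, 0.5]
    - [10, 50, 0, 0, 0, 5, 0.5]
    - [37, 10, 0, 0, 0, 5, 0.5]
    - [40, 0, 0, 0, 0, 5, 0.5]
    - [36, 0, 0, 0, 0, 0, 0.5]
    - [0, 0, 0, 0, 0, 0, 0.5]
    - [0, 0, 0, 0, 0, 0, 0.5]

```text
time: 41.95
ee_pos: [0.597, -0.0565, 0.1594]
tcp_rot: [-180.0, -0.0, 90.0]
wrist_force: [-0.1, 0.2, -3.3]
opening: 0.061
```

Run:
```python
from h import *
o=get_obs();print(o["time"],o["q"],o["ee_pos"],o["tcp_rot"],o["wrist_force"],o["opening"])
save("scene","s16",(170,120,350,280),4)
```

```text
41.95 [-5.4077 10.9576  6.8937 85.9672 -0.0012 84.561 ] [ 0.597  -0.0565  0.1594] [-179.969    -0.0018   90.0313] [-0.1364  0.1625 -3.2768] 0.06103209090867312
```

View pics/s16.png

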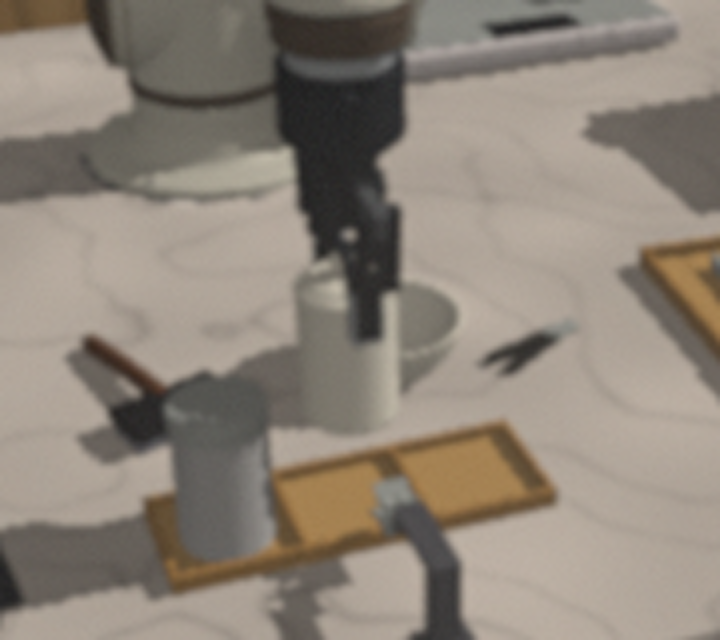

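Emit:
apply_moves:
  rows:
    - [0.5, -0.5, -20, 0, 0, 0, 0.5]
    - [0, 0, -25, 0, 0, 0, 0.5]
    - [0, 0, -15, 0, 0, 0, 0.5]
    - [0, 0, -7, 0, 0, 0, 0.5]
    - [0, 0, -3, 0, 0, 0, 0.5]
    - [0, 0, 0, 0, 0, 0, 0.5]
    - [0, 0, 0, 0, 0, 0, 0.5]

```text
time: 42.88
ee_pos: [0.5981, -0.0571, 0.0898]
tcp_rot: [179.9, 0.0, 90.0]
wrist_force: [-0.3, 0.7, -1.8]
opening: 0.0607
```

Emit:
apply_moves:
  rows:
    - [0, 0, -1.5, 0, 0, 0, 0.5]
    - [0, 0, -1.5, 0, 0, 0, 0.5]
    - [0, 0, -0.3, 0, 0, 0, 0.5]
    - [0, 0, 0, 0, 0, 0, 0.5]

```text
time: 43.38
ee_pos: [0.598, -0.0568, 0.0869]
tcp_rot: [179.9, -0.0, 90.0]
wrist_force: [-3.0, 1.4, 5.4]
opening: 0.0609
```

Emit:
apply_moves:
  rows:
    - [0, 0, 0, 0, 0, 0, 0.3]
    - [0, 0, 0, 0, 0, 0, 0]
    - [0, 0, 0, 0, 0, 0, 0]
    - [0, 0, 0, 0, 0, 0, 0]
    - [0, 0, 30, 0, 0, 0, 0]
    - [0, 0, 45, 0, 0, 0, 0]
    - [0, 0, 50, 0, 0, 0, 0]
    - [-26.4, -38.9, 0, 0, 0, -5, 0]
    - [-26.4, -38.9, 0, 0, 0, -5, 0]
    - [-26.4, -38.9, 0, 0, 0, -5, 0]
    - [-26.4, -38.9, 0, 0, 0, -5, 0]
    - [-26.4, -38.9, 0, 0, 0, -5, 0]
    - [-26.4, -38.9, 0, 0, 0, -5, 0]
    - [-26.4, -38.9, 0, 0, 0, -5, 0]
    - [-26.4, -38.9, 0, 0, 0, -5, 0]
    - [0, 0, 0, 0, 0, 0, 0]
    - [0, 0, 0, 0, 0, 0, 0]

```text
time: 45.5
ee_pos: [0.3866, -0.3681, 0.2107]
tcp_rot: [-180.0, -0.0, 50.0]
wrist_force: [-0.0, 0.0, -0.0]
opening: 0.0854
```

Run:
```python
from h import *
o=get_obs();print(o["time"],o["q"],o["ee_pos"],o["tcp_rot"],o["wrist_force"],o["opening"])
save("wrist","w17")
```

```text
45.5 [-43.6008   2.1346   2.9221  90.7963   0.0158  86.3632] [ 0.3866 -0.3681  0.2107] [-179.9922   -0.0163   50.036 ] [-0.0092  0.0009 -0.027 ] 0.08542991293526526
```

View pics/w17.png

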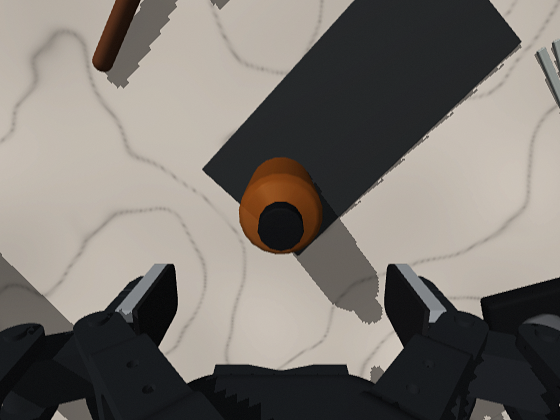

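Bottle upright and centred (cap near (281,226)), grasp it.

Emit:
apply_moves:
  rows:
    - [0, 0, -20, 0, 0, 0, 0]
    - [0, 0, -30, 0, 0, 0, 0]
    - [0, 0, -30, 0, 0, 0, 0]
    - [0, 0, -27, 0, 0, 0, 0]
    - [0, 0, -12, 0, 0, 0, 0]
    - [0, 0, -6, 0, 0, 0, 0]
    - [0, 0, 0, 0, 0, 0, 0]
    - [0, 0, 0, 0, 0, 0, 0.5]
    - [0, 0, 0, 0, 0, 0, 0.5]
    - [0, 0, 0, 0, 0, 0, 0.5]
    - [0, 0, 0, 0, 0, 0, 0.5]
    - [0, 0, 0, 0, 0, 0, 0.5]
    - [0, 0, 0, 0, 0, 0, 0.5]

```text
time: 47.18
ee_pos: [0.3868, -0.3685, 0.0869]
tcp_rot: [179.9, -0.0, 50.0]
wrist_force: [-2.3, 1.9, 5.8]
opening: 0.058
```

Emit:
apply_moves:
  rows:
    - [0, 0, 5, 0, 0, 0, 0.5]
    - [0, 0, 15, 0, 0, 0, 0.5]
    - [0, 0, 30, 0, 0, 0, 0.5]
    - [0, 0, 35, 0, 0, 0, 0.5]
    - [0, 40, 0, 0, 0, 5, 0.5]
    - [0, 50, 0, 0, 0, 5, 0.5]
    - [0, 50, 0, 0, 0, 5, 0.5]
    - [0, 50, 0, 0, 0, 5, 0.5]
    - [0, 50, 0, 0, 0, 5, 0.5]
    - [0, 50, 0, 0, 0, 5, 0.5]
    - [10, 50, 0, 0, 0, 5, 0.5]
    - [25, 40, 0, 0, 0, 5, 0.5]
    - [40, 15, 0, 0, 0, 0, 0.5]
    - [50, 0, 0, 0, 0, 0, 0.5]
    - [50, 0, 0, 0, 0, 0, 0.5]
    - [35, 0, 0, 0, 0, 0, 0.5]
    - [0, 0, 0, 0, 0, 0, 0.5]
    - [0, 0, 0, 0, 0, 0, 0.5]

```text
time: 49.42
ee_pos: [0.5962, 0.0267, 0.171]
tcp_rot: [-180.0, 0.0, 90.0]
wrist_force: [-0.0, -0.0, -1.6]
opening: 0.0582
```

Run:
```python
from h import *
o=get_obs();print(o["time"],o["q"],o["ee_pos"],o["tcp_rot"],o["wrist_force"],o["opening"])
save("wrist","w18")
save("scene","s18",(170,120,350,280),4)
```

```text
49.425 [ 2.5668 10.5795  7.7427 87.2005  0.0008 92.542 ] [0.5962 0.0267 0.171 ] [-179.9627    0.0008   90.0248] [-0.0282 -0.0169 -1.6444] 0.05819217446297039
```

View pics/s18.png

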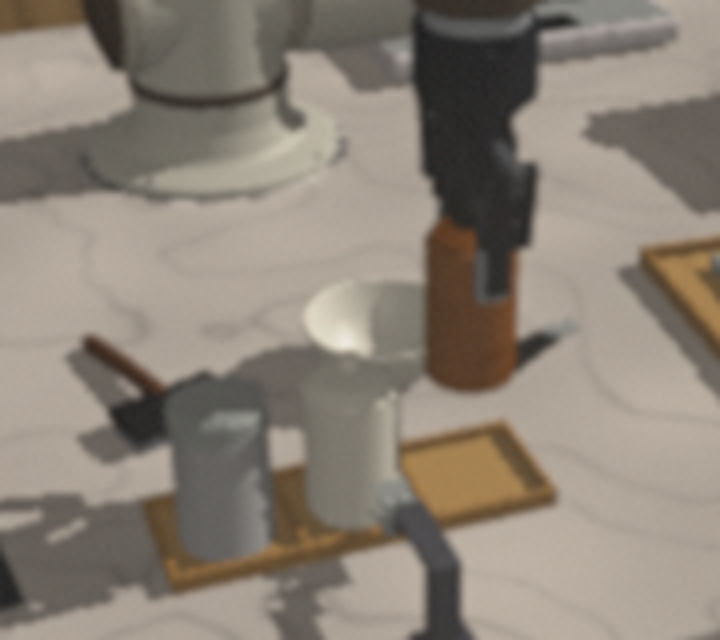

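Emit:
apply_moves:
  rows:
    - [0.5, -0.3, -20, 0, 0, 0, 0.5]
    - [0, 0, -30, 0, 0, 0, 0.5]
    - [0, 0, -18, 0, 0, 0, 0.5]
    - [0, 0, -8, 0, 0, 0, 0.5]
    - [0, 0, -3, 0, 0, 0, 0.5]
    - [0, 0, 0, 0, 0, 0, 0.5]
    - [0, 0, 0, 0, 0, 0, 0.5]

```text
time: 50.4
ee_pos: [0.5975, 0.0265, 0.0926]
tcp_rot: [179.9, -0.0, 90.0]
wrist_force: [0.4, -0.3, -3.3]
opening: 0.0582
```

Emit:
apply_moves:
  rows:
    - [0, 0, -2, 0, 0, 0, 0.5]
    - [0, 0, -2, 0, 0, 0, 0.5]
    - [0, 0, -1, 0, 0, 0, 0.5]
    - [0, 0, 0, 0, 0, 0, 0.5]

```text
time: 50.9
ee_pos: [0.5972, 0.0265, 0.088]
tcp_rot: [179.9, -0.0, 90.0]
wrist_force: [-3.6, 0.0, 6.4]
opening: 0.0582
```

Seated. Release and withdraw up, then back off towards the robot.

Emit:
apply_moves:
  rows:
    - [0, 0, 0, 0, 0, 0, 0.3]
    - [0, 0, 0, 0, 0, 0, 0]
    - [0, 0, 0, 0, 0, 0, 0]
    - [0, 0, 0, 0, 0, 0, 0]
    - [0, 0, 30, 0, 0, 0, 0]
    - [0, 0, 45, 0, 0, 0, 0]
    - [0, 0, 55, 0, 0, 0, 0]
    - [-30, 0, 10, 0, 0, 0, 0]
    - [-40, 0, 0, 0, 0, 0, 0]
    - [-40, 0, 0, 0, 0, 0, 0]
    - [-40, 0, 0, 0, 0, 0, 0]
    - [-40, 0, 0, 0, 0, 0, 0]
    - [0, 0, 0, 0, 0, 0, 0]
    - [0, 0, 0, 0, 0, 0, 0]

```text
time: 52.65
ee_pos: [0.4075, 0.0265, 0.227]
tcp_rot: [179.9, -0.0, 90.0]
wrist_force: [-0.0, -0.2, -0.2]
opening: 0.0854
```

Run:
```python
from h import *
o=get_obs();print(o["time"],o["ee_pos"],o["tcp_rot"],o["wrist_force"],o["opening"])
save("scene","s19",(170,140,430,300),3)
save("top","t19",(90,120,370,300),2.8)
```

```text
52.65 [0.4075 0.0265 0.227 ] [179.9305  -0.003   90.0289] [-0.0312 -0.1746 -0.1859] 0.08544659268106464
```

View pics/s19.png

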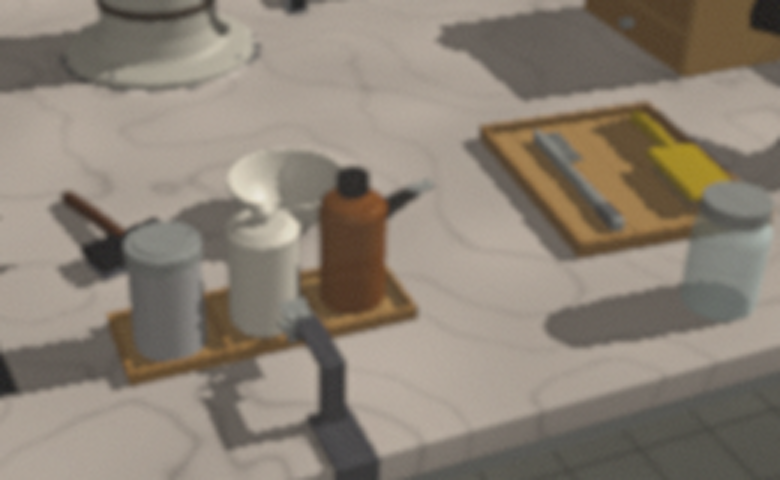

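View pics/t19.png

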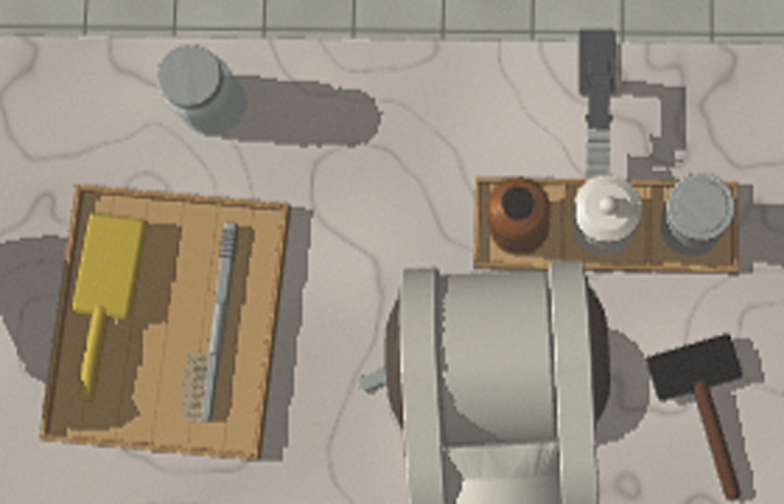

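Run:
```python
from h import *
t=lambda u,v:(90+u/2.8,120+v/2.8)
for n,p,z in(("bottle",(518,203),.135),("jar",(607,205),.118),("tin",(699,207),.108)): print(n,plane("top",t(*p),z))
P=plane("top",[t(230,224),t(206,419)],.0125)[:,:2]-[.496,.3675];a=np.radians(-4.7)
print("comb ends in tray",P@np.array([[np.cos(a),-np.sin(a)],[np.sin(a),np.cos(a)]]))
a=cv2.imread("pics/scene0.png").astype(int);b=cv2.imread("pics/raw_s19.png").astype(int)
d=np.abs(a-b).sum(2);print("diff px caddy",(d[190:275,205:310]>90).sum(),"bowl",(d[185:215,240:285]>90).sum(),"brush",(d[175:210,380:412]>90).sum())
job_done()
```

```text
bottle [[0.5914 0.0243 0.135 ]]
jar [[ 0.5937 -0.057   0.118 ]]
tin [[ 0.5946 -0.1423  0.108 ]]
comb ends in tray [[ 0.0993 -0.0497]
 [-0.0926 -0.0506]]
diff px caddy 394 bowl 0 brush 0
the job is handed in; nothing more can be done
```

I stood the tin, jar and bottle on the mat and drew the comb level out of the clip. I laid the comb in the tray's free half, then put all three back upright in their own compartments. The job is handed in, finished at about 53 s of the 149 s allowed.

Last checks:
- **Tin, bottle and jar:** all three stand upright and are let go. In the top camera each is within about 3 mm of where it first stood.
- **Comb:** it lies flat and let go, parallel to the tray. Its axis is about 50 mm to the −y side of the tray's centre line, and its length is centred to within a few millimetres.
- **Brush and bowl:** neither showed any change in the scene camera.
- **Gripper:** it is clear of everything, with no contact force.

No check failed, but two did not match exactly:
- **Camera disagreement:** the wrist camera read positions 3–5 mm farther out in x than the top camera. I used values in between.
- **Scene picture:** comparing before and after, about 394 pixels around the caddy had changed. I took these to be the removed comb and its shadow, and did not trace them further.

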